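Scrape used sample pucks off the draining tray

TASK

Two used orange sample pucks are clinging to the floor of the tilted white draining tray. Take the blue-gripped steel scraper, sweep both pucks down the tray and over its open low edge into the green cup without touching them with the fingers, then stand the scraper upright on the bench again, clear of the tray.

Things in the scene. Friction and masses are not known exactly. Their poses are not given: they have to be found in the camera images.
- tray: White tray fixed at 15 deg tilt, green cup fixed under its open low edge. Origin: centre of the cup's inner floor, 10 mm above bench. Frame tilts with the tray: x uphill along floor, roughly away from robot, z floor normal. Floor (mm): plane z=71.5, y -45..45, x from low edge 35 to back wall 225; side and back walls 20 high, 4 thick. Cup upright: mouth 90 wide, rim 72 above bench, under low edge.
- scraper: Scraper, blue plastic grip, stands upright on the bench, 160 g. Two upright steel blades, 64 mm wide along y, outer faces at x=-13 and +13 mm; stands on both edges, either face sweeps. Origin: centre of underside, level with the edges; z up. Grip block 24 mm thick (x), 56 wide (y), 42 to 88 above the edges. A similar felt pad with a black grip is not the tool.
- puck_a: Orange resin puck lying flat on the tray floor, nearer the low edge: 25 mm diameter, 12 mm thick, about 15 g, held on the slope by friction only. The origin is the centre of its underside.
- puck_b: The same kind of orange puck, lying farther up the tray floor. The origin is the centre of its underside.

How it is judged:
By the outcome, as a careful person would: the job done as asked, in the order asked, and still so for the second after the job is handed in, with the robot touching nothing.
It also fails if it takes over 54 s, if anything falls off the work surface, if the arm or the gripper's body presses on something with over 40 N, if the wrist force passes 120 N, or if a joint passes its speed limit or range.

ROBOT

A 6-joint arm with a two-finger parallel gripper is mounted at the origin on the work surface. World frame = base frame: x ahead of the robot, y to its left, z up, the work surface at z = 0. Lengths are in m, angles in rad, forces in N, time in s.
With the tool pointing down it reaches from about 0.325 to 0.9 m from the base axis. Payload 6.1 kg.
Tool frame: the origin (TCP) lies at the very end of the fingers, on their centre line; the grasp point (between the pads) lies ctrl.tcp_to_grasp behind it (ctrl.tcp_to_grasp is the distance from the TCP to the grasp point, in m); z points along the fingers, y is the line along which they close (so a half turn about z gives the same grasp; the last joint's range is limited). The gripper opens to 85 mm and grips with 20 to 120 N. Pads are 22 mm wide; open, the fingers measure 114 mm over their backs; the gripper's body (76 mm by 85 mm) begins 54 mm behind the grasp point. The pads swing forward as they close: fully open they stand 13 mm farther back than shut.
Start: joints at [1.191, 0.22, 1.526, -0, 1.395, -0.126], TCP at [0.157, 0.605, 0.231] pointing down, gripper open.
Joint ranges: [-2.98, 2.98], [-0.91, 2.08], [0.09, 2.57], [-1.24, 4.39], [0.2, 2.65], [-2.68, 2.68]. Speed limits (rad/s): [2.57, 2.57, 3.01, 3.14, 3.14, 3.14].

INTERFACE

Orientations are given as a unit quaternion [x, y, z, w].
In Python, from station import ctrl gives the robot as it stands.
- The arm moves only by the shell command python3 -m jog 'ROWS' [FORCE]. ROWS is JSON, a list of rows, each a list of 7 numbers: the turn, a rotation vector about the tool's x, y, z in degrees, then the shift along the tool's x, y, z in m, then the closure, from -1 (fully open) to 1 (shut), so that 0 is half open. A call has exactly 8 rows; each row shifts and turns the commanded pose from where the row before left it, along the tool's axes as they then stand; what a row does not reach is not made up. A row lasts 1/12 s, in which the tool goes at most 41.7 mm and 7.16 degrees, less where a joint would pass 70% of its speed; a pose out of reach is approached as far as the arm can. A call is refused whole if a number of a shift passes 0.0417 or a number of a turn 7.16, either way. A call with a gripper value outside its range is refused whole. The fingers move at their own pace and stop on an object; FORCE is the grip in N (left out, the last holds). Time passes only in rows, so rows that do not move let the fingers close, or fill a call up. It gives the time, the measured TCP pose, the force, the opening and the grip force at its end, in the units of the state.
- ctrl.observe(): the state, without advancing time (a new reading comes with each control period).
- ctrl.read_camera(name): name is "scene" or "top"; returns a dict with "color" (420x560x3 uint8, blue, green, red), "intrinsics" (3x3 intrinsics, pixels), "R" (3x3) and "t" (3): a world point X has camera coordinates R X + t. Camera axes: x right, y down, z forward; pixel columns grow to the right and rows downward; lengths in m; the calibration is good to about 2 mm. A picture is of the moment at which its call begins. There is no depth.
- ctrl.close_job(): hands the job in; it is judged then, once.
Trained networks look in a picture, given as the dict that the camera call returned (one of the last four; its "shot" number tells which), for a name from the list of things; names that differ only in an ending like _2 or _b are one class to them, and where a whole thing is asked for, a point or a joint stands for the part that bears it (a point fixed in the world has none). Each returns a list of dicts, best first, with "p" (0 to 1); they miss things now and then, are a little off and sometimes report something else, mostly with a low value. They report only what shows in the picture. A call takes as long as a camera call.
- ctrl.recognise(picture, thing): "centre" ([x, y, z] in m, in world coordinates, good to about 4 mm: the middle of the surface that is visible of it).
- ctrl.cut_out(picture, thing): "region" (420x560 bool, what is visible of it).
- ctrl.place_of(picture, thing): "centre" ([x, y, z] in m, in world coordinates, good to about 4 mm: a listed point, or the origin of a listed thing).
The state is a dict: "time": time; "joint_pos": joint angles; "dq": joint speeds; "tau": joint torques, N m; "position": TCP position; "ee_rot": TCP orientation; "contact_force": force on the tool from outside, world axes, zero at the start; "moment": the same for the moment, N m; "width": finger opening in m; "grasp_force": force on a finger pad.
Only numpy, scipy, OpenCV 4.12 (cv2) and the standard library are available. Lean on these libraries where they do the work, as an engineer would, in place of code of your own. Each camera call takes 0.05 s, during which the arm holds its last target. There are 200 camera calls.

## Working session

There is one attempt and no reset: what is moved stays moved. The work goes in short steps, Python scripts to look and compute and a shell command to move; the robot and the scene stay as the last step left them, time stands still between calls to the robot, and variables do not carry over. Pictures are saved under pics/ and viewed, at most 10 in all, crops included, and the job is handed in when it is done.

```bash
mkdir -p pics; ls; python3 - <<'E'
from station import ctrl
import cv2,numpy as np
print(ctrl.observe(), ctrl.tcp_to_grasp)
P={}
for n in("scene","top"):
    p=ctrl.read_camera(n); P[n]=p
    for t in("tray","scraper","puck_a","puck_b"):
        for d in ctrl.place_of(p,t)[:3]: print(n,t,'place',np.round(d["centre"],4),round(d["p"],2))
        for d in ctrl.recognise(p,t)[:3]: print(n,t,'rec',np.round(d["centre"],4),round(d["p"],2))
    print(p["intrinsics"].tolist() if hasattr(p["intrinsics"],'tolist') else p["intrinsics"],np.round(p["R"],3).tolist(),p["t"])
    cv2.imwrite(f"pics/{n}0.png",p["color"])
E
```

```text
pics
{'time': 0.0, 'joint_pos': array([ 1.19089536e+00,  2.21233855e-01,  1.52762301e+00, -6.47136284e-06,
        1.39464734e+00, -1.26102302e-01]), 'dq': array([ 0.00163999,  0.00017877, -0.00034898, -0.00042225, -0.00079302,
        0.00093108]), 'tau': array([ 4.82565156e-04, -4.96886837e+01, -3.89398706e+01, -7.73571560e-05,
        1.11389966e-02,  5.68947769e-05]), 'position': array([0.15671198, 0.60442092, 0.23018813]), 'ee_rot': array([ 1.26558395e-01,  9.91958698e-01, -9.26144898e-04, -2.36157298e-04]), 'contact_force': array([0.227213  , 0.50080742, 0.4911199 ]), 'moment': array([ 0.06177698, -0.03371078, -0.04046874]), 'grasp_force': 0.0, 'width': 0.08516432749247498} 0.0187
scene tray place [ 0.4574 -0.0062  0.01  ] 0.88
scene tray rec [ 0.6089 -0.0449  0.0076] 0.94
scene scraper place [0.4669 0.31   0.0009] 0.64
scene scraper rec [0.478  0.306  0.0508] 0.65
scene puck_a place [ 0.5258 -0.0091  0.101 ] 0.69
scene puck_a place [ 0.572  -0.0235  0.1182] 0.69
scene puck_a rec [ 0.5264 -0.0087  0.1107] 0.61
scene puck_b place [ 0.5258 -0.0091  0.101 ] 0.69
scene puck_b place
[... 240 characters left out ...]
-0.675, 0.271, -0.686]] [-0.18269245 -0.25886186  1.33828753]
top tray place [ 0.4585 -0.0036  0.0102] 0.96
top tray place [ 0.5722 -0.0215  0.1151] 0.59
top tray rec [ 0.5295 -0.0279  0.1039] 0.92
top scraper place [ 0.4665  0.3124 -0.0043] 0.66
top scraper rec [0.4662 0.3026 0.0858] 0.6
top puck_a place [ 0.5723 -0.0215  0.1128] 0.65
top puck_a place [ 0.5257 -0.0045  0.1006] 0.6
top puck_b place [ 0.5723 -0.0215  0.1128] 0.65
top puck_b place [ 0.5257 -0.0045  0.1006] 0.6
[[396.1582498035161, 0.0, 269.60269046973326], [0.0, 396.1582498035161, 210.06758102261682], [0.0, 0.0, 1.0]] [[-0.026, -0.999, -0.038], [-0.989, 0.032, -0.143], [0.144, 0.033, -0.989]] [0.00875732 0.53460668 0.81229091]
```

View pics/scene0.png

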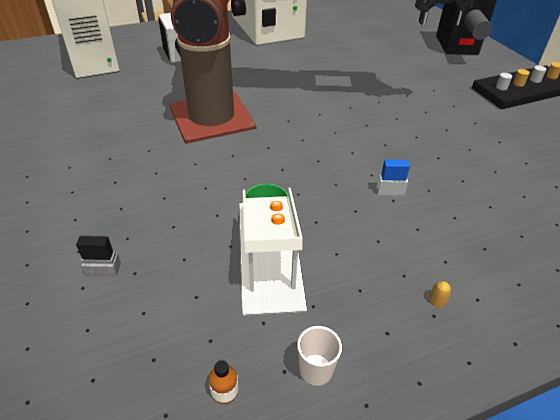

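View pics/top0.png

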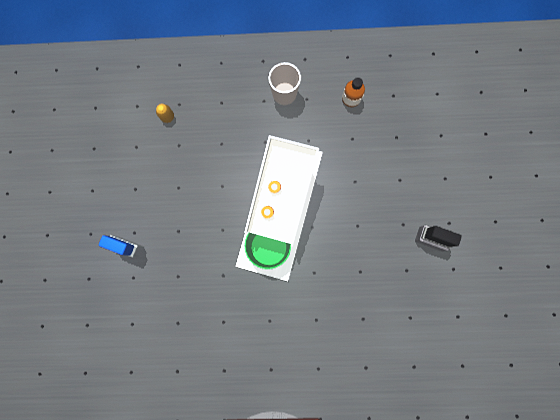

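Both views agree: the blue scraper is at about (118,245) in top and the pucks at (275,187) and (267,212). The white tray runs uphill and to the right (robot's -y side). I'll zoom in to get the yaw angles.

```bash
python3 - <<'E'
import cv2,numpy as np
a=cv2.imread("pics/top0.png"); s=cv2.imread("pics/scene0.png")
A=cv2.resize(a[130:285,230:330],None,fx=3.8,fy=3.8,interpolation=cv2.INTER_CUBIC)
B=cv2.resize(a[225:265,90:150],None,fx=6,fy=6,interpolation=cv2.INTER_CUBIC)
C=cv2.resize(s[150:205,370:420],None,fx=6,fy=6,interpolation=cv2.INTER_CUBIC)
o=np.zeros((600,800,3),np.uint8); o[:A.shape[0],:A.shape[1]]=A; o[:240,400:760]=B; o[250:580,400:700]=C
cv2.imwrite("pics/z1.png",o)
E
```

```text
(no output)
```

View pics/z1.png

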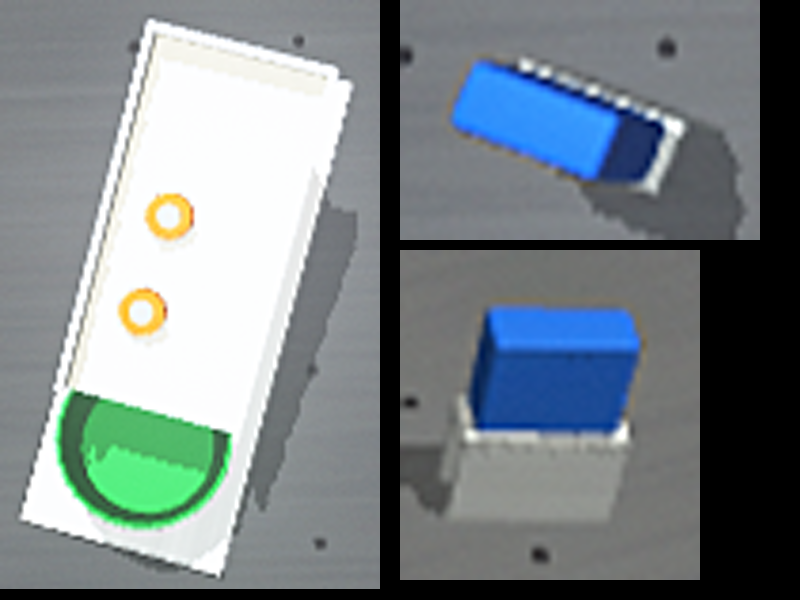

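```bash
cat > h.py <<'E'
from station import ctrl
import numpy as np
from scipy.spatial.transform import Rotation as Ro
def unproj(p,uv,z):
    K,R,t=[np.array(p[k]) for k in("intrinsics","R","t")]
    d=R.T@np.linalg.solve(K,[uv[0],uv[1],1]); c=-R.T@t
    return c+d*(z-c[2])/d[2]
def proj(p,X):
    K,R,t=[np.array(p[k]) for k in("intrinsics","R","t")]
    q=K@(R@X+t); return q[:2]/q[2]
def trayT(o,yaw):
    return Ro.from_euler('z',yaw).as_matrix()@Ro.from_euler('y',-np.radians(15)).as_matrix(),np.array(o)
E
python3 - <<'E'
from h import *
from scipy.optimize import least_squares
p=ctrl.read_camera("top")
px=lambda x,y:np.array([230+x/3.8,130+y/3.8])
M=np.array([[35,45,71.5],[35,-45,71.5],[229,49,91.5],[229,-49,91.5]])/1e3
U=[px(75,390),px(230,432),px(148,19),px(344,76)]
def f(q):
    R,o=trayT([q[0],q[1],.01],q[2]); return np.concatenate([proj(p,R@m+o)-u for m,u in zip(M,U)])
r=least_squares(f,[.458,-.004,-.2]); print(r.x,np.degrees(r.x[2]),np.round(r.fun,1))
R,o=trayT([r.x[0],r.x[1],.01],r.x[2])
for n,u in(("a",px(142,311)),("b",px(170,216))):
    # top face at tray z=83.5
    a=unproj(p,u,0);b=unproj(p,u,.2); la,lb=R.T@(a-o),R.T@(b-o); s=(.0835-la[2])/(lb[2]-la[2]); print(n,la+s*(lb-la))
for c in ([.5258,-.0068,.1008],[.572,-.0225,.115]): print(R.T@(np.array(c)-o))
q=np.array([unproj(p,(90+(x-400)/6,225+y/6),.088) for x,y in((475,60),(620,112),(598,180),(452,125))])
print(q.mean(0)); e=(q[0]+q[3]-q[1]-q[2])/2; print("long",e,np.linalg.norm(e),np.degrees(np.arctan2(e[1],e[0])))
E
```

```text
[ 0.45603792 -0.00293286 -0.30226916] -17.318747176001818 [-1.4 -0.5  1.   0.5  0.9  1.  -0.5 -1. ]
a [0.08658078 0.01733637 0.0835    ]
b [0.13763125 0.0158714  0.0835    ]
[0.08894273 0.01707547 0.07017094]
[0.139735   0.01584041 0.07126212]
[0.46634978 0.31156603 0.088     ]
long [0.01947863 0.05047431 0.        ] 0.05410242977734506 68.89781678458148
```

```bash
cat >> h.py <<'E'
O=[.456,-.003,.010]; YAW=np.radians(-17.3)
def tgt(R,T,p):  # scraper frame R, origin p -> tool
    return np.column_stack([R[:,1],R[:,0],-R[:,2]])
def delta(Rt,P):
    s=ctrl.observe(); Rc=Ro.from_quat(s["ee_rot"]).as_matrix()
    rv=np.degrees(Ro.from_matrix(Rc.T@Rt).as_rotvec())
    sh0=Rc.T@(P-s["position"]); sh1=Rt.T@(P-s["position"])
    print("t %.2f"%s["time"],"turn",np.round(rv,2),"shift(mm,now)",np.round(sh0*1e3,1),"(after)",np.round(sh1*1e3,1),"F",np.round(s["contact_force"],1),"w",round(s["width"],4),"j",np.round(s["joint_pos"],2))
def flat(yaw): return tgt(Ro.from_euler('z',yaw).as_matrix(),0,0)
E
python3 -m jog '[[0,0,6.04,0,0,0,-1],[0,0,6.04,0,0,0,-1],[0,0,6.04,0,0,0,-1],[0,0,6.04,0,0,0,-1],[0,0,6.04,0,0,0,-1],[0,0,6.04,0,0,0,-1],[0,0,6.04,0,0,0,-1],[0,0,6.04,0,0,0,-1]]' 40
python3 -m jog '[[0,0,6.04,0,0,0,-1],[0,0,6.04,0,0,0,-1],[0,0,6.04,0,0,0,-1],[0,0,6.04,0,0,0,-1],[0,0,6.04,0,0,0,-1],[0,0,6.04,0,0,0,-1],[0,0,6.04,0,0,0,-1],[0,0,6.04,0,0,0,-1]]'
python3 -c "
from h import *
delta(flat(np.radians(-21.1)),np.array([.4665,.3115,.130]))"
```

```text
time: 1.62
position: [0.1569, 0.605, 0.2313]
ee_rot: [0.524, 0.852, 0.0, -0.0]
contact_force: [0.7, 0.0, 0.2]
width: 0.0856
grasp_force: 0.0
time: 2.28
position: [0.157, 0.605, 0.2313]
ee_rot: [0.826, 0.563, 0.0, -0.0]
contact_force: [0.4, -0.8, 0.3]
width: 0.0855
grasp_force: 0.0
t 2.28 turn [ 0.   -0.   -0.38] shift(mm,now) [-159.8  395.5  101.3] (after) [-162.4  394.4  101.3] F [ 0.4 -0.8  0.3] w 0.0855 j [ 1.19  0.22  1.53 -0.    1.39  1.57]
```

```bash

python3 -m jog '[[0,0,0,-0.0133,0.033,0.005,-1],[0,0,0,-0.0133,0.033,0.005,-1],[0,0,0,-0.0133,0.033,0.005,-1],[0,0,0,-0.0133,0.033,0.005,-1],[0,0,0,-0.0133,0.033,0.005,-1],[0,0,0,-0.0133,0.033,0.005,-1],[0,0,0,-0.0133,0.033,0.005,-1],[0,0,0,-0.0133,0.033,0.005,-1]]'
python3 -m jog '[[0,0,0,-0.0133,0.033,0.005,-1],[0,0,0,-0.0133,0.033,0.005,-1],[0,0,0,-0.0133,0.033,0.005,-1],[0,0,0,-0.0133,0.033,0.005,-1],[0,0,0,0,0,0,-1],[0,0,0,0,0,0,-1],[0,0,0,0,0,0,-1],[0,0,0,0,0,0,-1]]'
python3 - <<'E'
from h import *
import cv2
delta(flat(np.radians(-21.1)),np.array([.4665,.3115,.049]))
for n in("top","scene"):
    p=ctrl.read_camera(n); print(n,[(np.round(d["centre"],4),round(d["p"],2)) for d in ctrl.place_of(p,"scraper")[:2]])
    c=np.round(proj(p,np.array([.4665,.3115,.09]))).astype(int)
    cv2.imwrite(f"pics/{n}1.png",cv2.resize(p["color"][max(c[1]-50,0):c[1]+50,max(c[0]-60,0):c[0]+60],None,fx=5,fy=5,interpolation=cv2.INTER_CUBIC)); print(c)
E
```

```text
time: 2.95
position: [0.3657, 0.4091, 0.1913]
ee_rot: [0.825, 0.565, 0.0, -0.0]
contact_force: [0.9, 0.9, 0.0]
width: 0.0855
grasp_force: 0.0
time: 3.62
position: [0.4679, 0.3139, 0.1715]
ee_rot: [0.825, 0.566, 0.0, -0.0]
contact_force: [-0.1, 0.6, -0.0]
width: 0.0852
grasp_force: 0.0
t 3.62 turn [-0.01 -0.02 -0.02] shift(mm,now) [ -2.8  -0.4 122.5] (after) [ -2.7  -0.4 122.5] F [-0.1  0.6 -0. ] w 0.0852 j [0.45 0.12 1.75 0.   1.27 0.82]
top [(array([ 0.4676,  0.3106, -0.0018]), 0.97)]
[112 245]
scene [(array([0.4687, 0.3133, 0.0008]), 0.83)]
[397 161]
```

View pics/scene1.png

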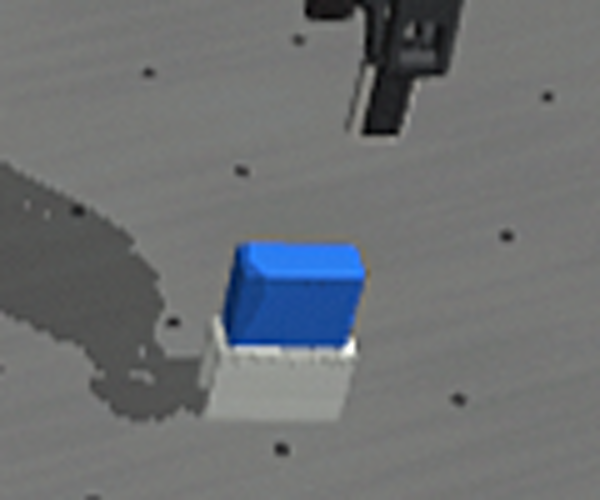

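The picture shows the grip top at about (300,255) in the crop, which is where I predicted it. The finger is above it and the path down is clear.

```bash

python3 -m jog '[[0,0,0,-0.002,0.0005,0.02,-1],[0,0,0,0,0,0.02,-1],[0,0,0,0,0,0.02,-1],[0,0,0,0,0,0.02,-1],[0,0,0,0,0,0.02,-1],[0,0,0,0,0,0.0195,-1],[0,0,0,0,0,0,-1],[0,0,0,0,0,0,-1]]'
python3 -m jog '[[0,0,0,0,0,0,1],[0,0,0,0,0,0,1],[0,0,0,0,0,0,1],[0,0,0,0,0,0,1],[0,0,0,0,0,0,1],[0,0,0,0,0,0,1],[0,0,0,0,0,0,1],[0,0,0,0,0,0,1]]' 60
python3 - <<'E'
from h import *
delta(flat(np.radians(-21.1)),np.array([.4675,.3118,.052]))
E
```

```text
time: 4.48
position: [0.467, 0.311, 0.051]
ee_rot: [0.825, 0.565, -0.001, -0.0]
contact_force: [0.6, -0.1, 0.7]
width: 0.0852
grasp_force: 0.0
time: 5.15
position: [0.4689, 0.3113, 0.0527]
ee_rot: [0.825, 0.565, 0.001, 0.0]
contact_force: [-0.9, 0.6, 6.0]
width: 0.0232
grasp_force: 59.2
t 5.15 turn [ 0.05 -0.05 -0.08] shift(mm,now) [-0.  -1.4  0.7] (after) [-0.  -1.4  0.7] F [-0.9  0.6  6. ] w 0.0232 j [ 0.45  0.27  1.83 -0.    1.04  0.82]
```

```bash

python3 -m jog '[[0,0,0,0,0,-0.01,1],[0,0,0,0,0,-0.02,1],[0,0,0,0,0,-0.03,1],[0,0,0,0,0,-0.035,1],[0,0,0,0,0,-0.035,1],[0,0,0,0,0,-0.035,1],[0,0,0,0,0,-0.035,1],[0,0,0,0,0,0,1]]'
cat >> h.py <<'E'
RT,OT=trayT(O,YAW)
def sweep(x,y,h,L=.0525): delta(tgt(RT,0,0),OT+RT@np.array([x,y,.0715+h+L]))
E
python3 - <<'E'
from h import *
import cv2
sweep(.183,.006,.06)
p=ctrl.read_camera("scene");cv2.imwrite("pics/s2.png",p["color"])
E
```

```text
time: 5.82
position: [0.4715, 0.3126, 0.2609]
ee_rot: [0.825, 0.565, 0.006, 0.001]
contact_force: [1.3, 0.6, -0.6]
width: 0.023
grasp_force: 58.9
t 5.82 turn [-1.447e+01 -1.000e-02 -3.920e+00] shift(mm,now) [-285.4  227.8   25.2] (after) [-299.9  194.5   78.8] F [ 1.3  0.6 -0.6] w 0.023 j [0.45 0.05 1.66 0.   1.42 0.82]
```

View pics/s2.png

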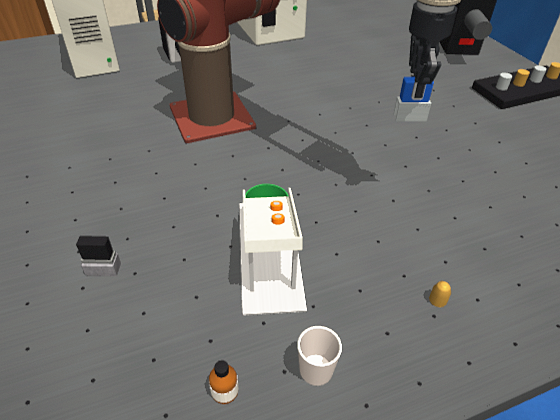

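The scraper is held straight in the gripper at about (415,100), and the pucks have not moved. Next I'll tilt it and carry it over the tray.

```bash

python3 -m jog '[[-4.82,0,-1.31,0,0,0,1],[-4.82,0,-1.31,0,0,0,1],[-4.82,0,-1.31,0,0,0,1],[0,0,0,-0.02,0.013,0.005,1],[0,0,0,-0.03,0.0195,0.008,1],[0,0,0,-0.03,0.0195,0.008,1],[0,0,0,-0.03,0.0195,0.008,1],[0,0,0,-0.03,0.0195,0.008,1]]'
python3 -m jog '[[0,0,0,-0.03,0.0195,0.008,1],[0,0,0,-0.03,0.0195,0.008,1],[0,0,0,-0.03,0.0195,0.008,1],[0,0,0,-0.03,0.0195,0.008,1],[0,0,0,-0.03,0.0195,0.008,1],[0,0,0,-0.01,0.006,0.002,1],[0,0,0,0,0,0,1],[0,0,0,0,0,0,1]]'
python3 - <<'E'
from h import *
import cv2
sweep(.183,.006,.0)
p=ctrl.read_camera("top");cv2.imwrite("pics/t3.png",cv2.resize(p["color"][110:290,190:370],None,fx=3.3,fy=3.3,interpolation=cv2.INTER_CUBIC))
E
```

```text
time: 6.53
position: [0.5182, 0.1469, 0.2376]
ee_rot: [0.798, 0.589, 0.07, 0.103]
contact_force: [1.3, 0.1, -1.9]
width: 0.0231
grasp_force: 59.4
time: 7.2
position: [0.5765, -0.0377, 0.2245]
ee_rot: [0.799, 0.588, 0.07, 0.102]
contact_force: [-0.3, -0.3, -1.4]
width: 0.0233
grasp_force: 59.5
t 7.20 turn [-0.76  0.5   0.02] shift(mm,now) [ 3.8  7.1 50.6] (after) [ 3.3  6.4 50.8] F [-0.3 -0.3 -1.4] w 0.0233 j [-0.18 -0.07  1.87 -0.04  1.1   0.14]
```

View pics/t3.png

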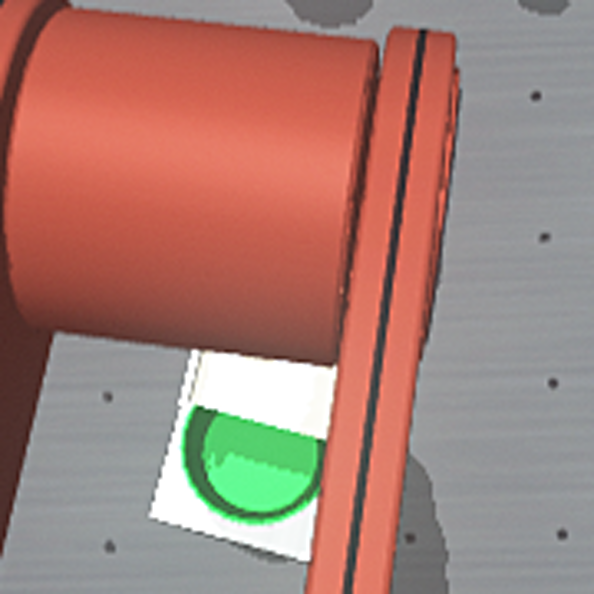

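The arm hides the tray in the top view, and only the cup shows, around (250,460). From here I'll use the scene camera. I'll correct the offset, lower to about 10 mm above the floor, and look.

```bash

python3 -m jog '[[-0.76,0.5,0,0.003,0.0065,0,1],[0,0,0,0,0,0.006,1],[0,0,0,0,0,0.008,1],[0,0,0,0,0,0.008,1],[0,0,0,0,0,0.008,1],[0,0,0,0,0,0.005,1],[0,0,0,0,0,0,1],[0,0,0,0,0,0,1]]'
python3 - <<'E'
from h import *
import cv2
sweep(.183,.006,.0)
p=ctrl.read_camera("scene");cv2.imwrite("pics/s3.png",cv2.resize(p["color"][165:265,210:330],None,fx=6,fy=6,interpolation=cv2.INTER_CUBIC))
E
```

```text
time: 7.92
position: [0.593, -0.0391, 0.1934]
ee_rot: [0.798, 0.589, 0.078, 0.106]
contact_force: [0.6, -0.8, -2.1]
width: 0.0233
grasp_force: 59.5
t 7.92 turn [ 0.12 -0.01  0.14] shift(mm,now) [-0.2 -1.2 16.5] (after) [-0.2 -1.2 16.5] F [ 0.6 -0.8 -2.1] w 0.0233 j [-0.18 -0.01  1.88 -0.04  1.02  0.13]
```

View pics/s3.png

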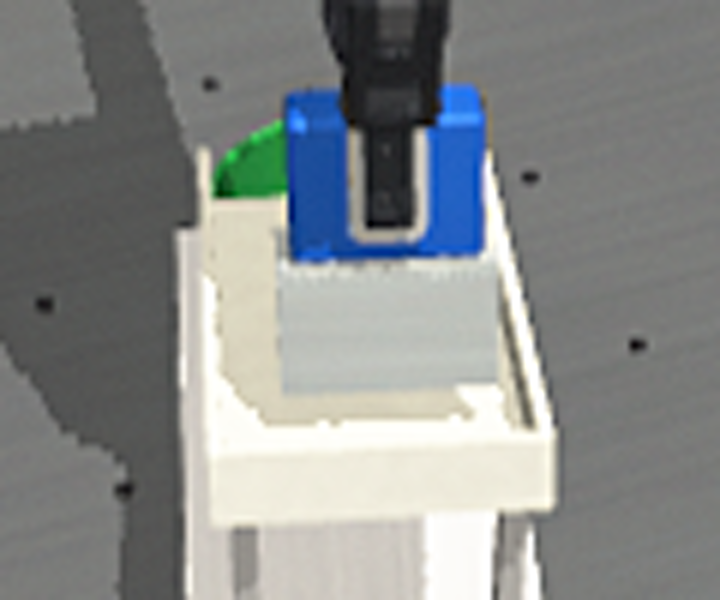

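The blade is parallel to the back wall. Its bottom edge runs from (282,390) to (497,390), leaving about 5 mm to the right wall, so I'll move it 2 mm toward the middle and feel for the floor.

```bash

python3 -m jog '[[0,0,0,-0.002,-0.001,0.003,1],[0,0,0,0,0,0.003,1],[0,0,0,0,0,0.003,1],[0,0,0,0,0,0.003,1],[0,0,0,0,0,0.001,1],[0,0,0,0,0,0,1],[0,0,0,0,0,0,1],[0,0,0,0,0,0,1]]'
python3 -c "
from h import *
sweep(.183,.004,.0)"
```

```text
time: 8.63
position: [0.5952, -0.0418, 0.1816]
ee_rot: [0.798, 0.588, 0.079, 0.107]
contact_force: [0.6, -0.1, -1.4]
width: 0.0233
grasp_force: 59.5
t 8.63 turn [ 0.22 -0.03  0.13] shift(mm,now) [-0.3 -0.9  4.4] (after) [-0.3 -0.9  4.4] F [ 0.6 -0.1 -1.4] w 0.0233 j [-0.19  0.    1.88 -0.04  0.99  0.13]
```

```bash

python3 -m jog '[[0,0,0,0,0,0.001,1],[0,0,0,0,0,0.001,1],[0,0,0,0,0,0.001,1],[0,0,0,0,0,0.0005,1],[0,0,0,0,0,0,1],[0,0,0,0,0,0,1],[0,0,0,0,0,0,1],[0,0,0,0,0,0,1]]'
python3 -c "
from h import *
sweep(.183,.004,.0)"
```

```text
time: 9.3
position: [0.596, -0.0421, 0.1781]
ee_rot: [0.798, 0.588, 0.079, 0.107]
contact_force: [0.4, 0.0, -2.5]
width: 0.0233
grasp_force: 59.5
t 9.30 turn [ 0.21 -0.03  0.13] shift(mm,now) [-0.3 -0.8  0.8] (after) [-0.3 -0.8  0.8] F [ 0.4  0.  -2.5] w 0.0233 j [-0.19  0.01  1.88 -0.04  0.99  0.13]
```

```bash

python3 -m jog '[[0,0,0,0,0,0.0005,1],[0,0,0,0,0,0.0005,1],[0,0,0,0,0,0.0005,1],[0,0,0,0,0,0,1],[0,0,0,0,0,0,1],[0,0,0,0,0,0,1],[0,0,0,0,0,0,1],[0,0,0,0,0,0,1]]'
python3 -c "
from h import *
sweep(.183,.004,.0)"
```

```text
time: 9.97
position: [0.5964, -0.0422, 0.177]
ee_rot: [0.798, 0.588, 0.079, 0.107]
contact_force: [-4.4, 0.4, 4.6]
width: 0.0233
grasp_force: 60.4
t 9.97 turn [ 0.22 -0.02  0.14] shift(mm,now) [-0.3 -0.9 -0.4] (after) [-0.3 -0.9 -0.4] F [-4.4  0.4  4.6] w 0.0233 j [-0.19  0.01  1.88 -0.04  0.98  0.13]
```

```bash

python3 -m jog '[[0.2,0,0,0,0,-0.0007,1],[0,0,0,0,-0.004,0,1],[0,0,0,0,-0.006,0,1],[0,0,0,0,-0.006,0,1],[0,0,0,0,-0.006,0,1],[0,0,0,0,-0.006,0,1],[0,0,0,0,-0.006,0,1],[0,0,0,0,-0.006,0,1]]'
python3 -m jog '[[0,0,0,0,-0.006,0,1],[0,0,0,0,-0.006,0,1],[0,0,0,0,-0.006,0,1],[0,0,0,0,-0.006,0,1],[0,0,0,0,-0.006,0,1],[0,0,0,0,-0.006,0,1],[0,0,0,0,-0.006,0,1],[0,0,0,0,-0.003,0,1]]'
python3 - <<'E'
from h import *
import cv2
sweep(.098,.004,.0)
p=ctrl.read_camera("scene");cv2.imwrite("pics/s4.png",cv2.resize(p["color"][165:265,210:330],None,fx=6,fy=6,interpolation=cv2.INTER_CUBIC))
for n in("scene","top"):
    q=p if n=="scene" else ctrl.read_camera("top")
    print(n,[(np.round(RT.T@(np.array(d["centre"])-OT),3),round(d["p"],2)) for d in ctrl.place_of(q,"puck_a")])
E
```

```text
time: 10.63
position: [0.5583, -0.0305, 0.1665]
ee_rot: [0.798, 0.589, 0.077, 0.105]
contact_force: [0.6, 0.7, -1.8]
width: 0.0229
grasp_force: 59.5
time: 11.3
position: [0.5168, -0.0176, 0.1549]
ee_rot: [0.798, 0.589, 0.077, 0.105]
contact_force: [0.4, 0.2, -1.5]
width: 0.0232
grasp_force: 59.5
t 11.30 turn [-0.03 -0.03  0.14] shift(mm,now) [-0.1  0.2 -0.2] (after) [-0.1  0.2 -0.2] F [ 0.4  0.2 -1.5] w 0.0232 j [-0.16 -0.17  2.09 -0.04  0.96  0.16]
scene []
top []
```

View pics/s4.png

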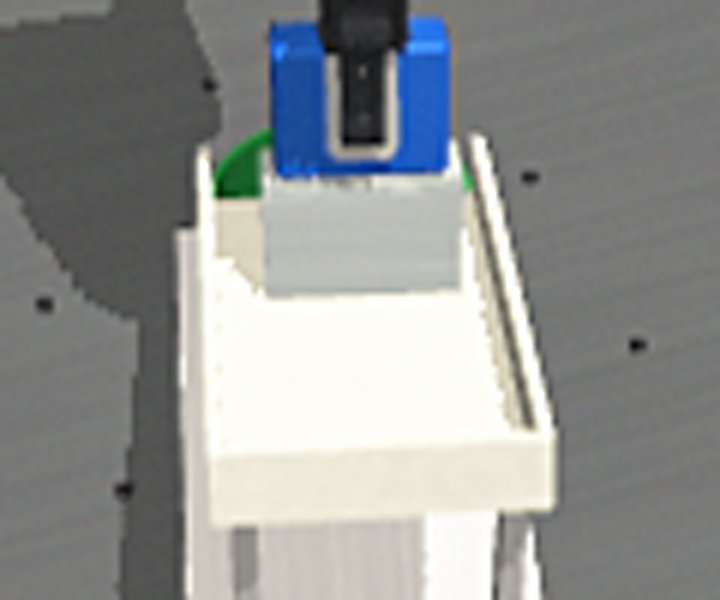

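No pucks are left behind the blade (floor clear below y≈295 in the crop), so the sweep continues over the edge.

```bash

python3 -m jog '[[0,0,0,0,-0.004,0,1],[0,0,0,0,-0.004,0,1],[0,0,0,0,-0.004,0,1],[0,0,0,0,-0.004,0,1],[0,0,0,0,-0.004,0,1],[0,0,0,0,-0.004,0,1],[0,0,0,0,-0.004,0,1],[0,0,0,0,-0.004,0,1]]'
python3 -m jog '[[0,0,0,0,-0.004,0,1],[0,0,0,0,-0.004,0,1],[0,0,0,0,-0.004,0,1],[0,0,0,0,-0.004,0,1],[0,0,0,0,-0.004,0,1],[0,0,0,0,-0.004,0,1],[0,0,0,0,-0.004,0,1],[0,0,0,0,-0.004,0,1]]'
python3 -m jog '[[0,0,0,0,0,0,1],[0,0,0,0,0,0,1],[0,0,0,0,0,0,1],[0,0,0,0,0,0,1],[0,0,0,0,0,0,1],[0,0,0,0,0,0,1],[0,0,0,0,0,0,1],[0,0,0,0,0,0,1]]'
python3 - <<'E'
from h import *
import cv2
sweep(.034,.004,.0)
for n in("scene","top"):
    q=ctrl.read_camera(n)
    print(n,[(np.round(RT.T@(np.array(d["centre"])-OT),3),round(d["p"],2)) for d in ctrl.place_of(q,"puck_a")])
E
```

```text
time: 12.17
position: [0.4877, -0.0087, 0.1468]
ee_rot: [0.798, 0.589, 0.077, 0.105]
contact_force: [-0.8, 0.4, -1.7]
width: 0.0233
grasp_force: 59.5
time: 12.83
position: [0.4583, 0.0004, 0.1386]
ee_rot: [0.798, 0.589, 0.077, 0.105]
contact_force: [-0.6, -0.3, -1.9]
width: 0.0232
grasp_force: 59.5
time: 13.5
position: [0.4587, 0.0003, 0.1387]
ee_rot: [0.798, 0.589, 0.077, 0.105]
contact_force: [-0.6, -0.6, -1.4]
width: 0.023
grasp_force: 59.5
t 13.50 turn [ 0.01 -0.02  0.13] shift(mm,now) [ 0.1 -0.8 -0.1] (after) [ 0.1 -0.8 -0.1] F [-0.6 -0.6 -1.4] w 0.023 j [-0.14 -0.31  2.24 -0.05  0.95  0.18]
scene []
top []
```

```bash

python3 -m jog '[[0,0,0,0,0,-0.01,1],[0,0,0,0,0,-0.025,1],[0,0,0,0,0,-0.03,1],[0,0,0,0,0,-0.03,1],[0,0,0,0.03,0,-0.01,1],[0,0,0,0.035,0,0,1],[0,0,0,0.035,0,0,1],[0,0,0,0.035,0,0,1]]'
python3 -m jog '[[0,0,0,0.035,0,0,1],[0,0,0,0.035,0,0,1],[0,0,0,0.035,0,0,1],[4.82,0,0,0.03,0,0,1],[4.82,0,0,0.02,0,0,1],[4.82,0,0,0.01,0,0,1],[0,0,0,0,0,0,1],[0,0,0,0,0,0,1]]'
python3 - <<'E'
from h import *
import cv2
delta(flat(YAW),np.array([.468,.311,.0535]))
o=np.zeros((400,800,3),np.uint8)
for i,n in enumerate(("scene","top")):
    q=ctrl.read_camera(n)
    print(n,[(np.round(RT.T@(np.array(d["centre"])-OT),3),round(d["p"],2)) for d in ctrl.place_of(q,"puck_a")])
    r0,c0=((165,220) if i==0 else (180,210)); o[:,400*i:400*i+400]=cv2.resize(q["color"][r0:r0+100,c0:c0+100],(400,400),interpolation=cv2.INTER_CUBIC)
cv2.imwrite("pics/c5.png",o)
E
```

```text
time: 14.37
position: [0.4731, 0.1388, 0.241]
ee_rot: [0.798, 0.588, 0.078, 0.106]
contact_force: [0.6, -0.8, -1.9]
width: 0.0233
grasp_force: 59.7
time: 15.03
position: [0.5219, 0.2946, 0.2388]
ee_rot: [0.805, 0.593, 0.002, 0.004]
contact_force: [-0.4, -0.7, -2.3]
width: 0.0234
grasp_force: 59.6
t 15.03 turn [0.55 0.1  0.09] shift(mm,now) [  0.  -58.1 184.8] (after) [ -0.4 -56.3 185.3] F [-0.4 -0.7 -2.3] w 0.0234 j [ 0.39  0.15  1.59 -0.01  1.39  0.69]
scene []
top [(array([0.005, 0.018, 0.023]), 0.64)]
```

View pics/c5.png

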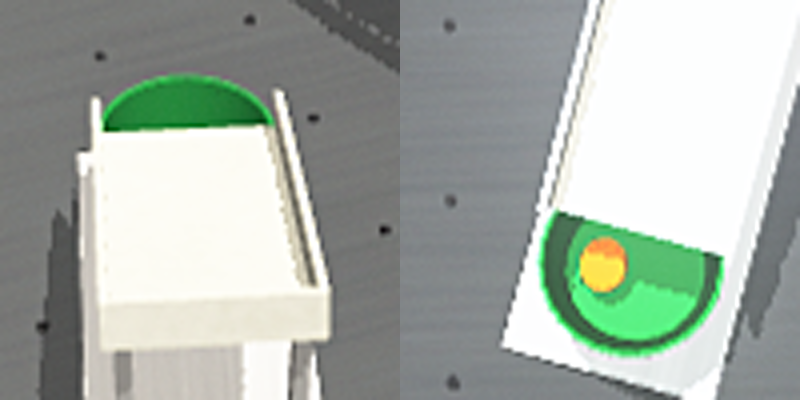

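The tray is empty, and one puck shows in the cup at (602,265) in the crop. The other may be under it or hidden by the tray lip. I'll search both images for orange pixels elsewhere.

```bash
python3 - <<'E'
from h import *
import cv2
for n in("scene","top"):
    q=ctrl.read_camera(n); h=cv2.cvtColor(q["color"],cv2.COLOR_BGR2HSV)
    m=cv2.inRange(h,(5,150,90),(28,255,255)); k,_,st,c=cv2.connectedComponentsWithStats(m)
    print(n,[(st[i].tolist(),np.round(c[i]).tolist()) for i in range(1,k) if st[i,4]>6])
    if n=="top":
        print("cuprad px",proj(q,np.array([.456,-.003,.02])))
        for z in(.022,.034,.046): 
            a=unproj(q,(210+602/4-100,180+265/4),z); b=unproj(q,(210+602/4-100+1,180+265/4),z); print(z,a-np.array(O),"25mm=",.025/np.linalg.norm(b-a))
E
```

```text
scene [([0, 0, 47, 41, 1584], [20.0, 19.0]), ([188, 0, 22, 22, 154], [198.0, 8.0]), ([211, 0, 9, 9, 28], [216.0, 3.0]), ([448, 0, 18, 22, 130], [458.0, 10.0]), ([464, 0, 7, 13, 32], [467.0, 6.0]), ([470, 0, 3, 5, 7], [471.0, 2.0]), ([201, 6, 21, 31, 183], [213.0, 22.0]), ([200, 8, 4, 6, 8], [202.0, 11.0]), ([427, 11, 10, 6, 13], [432.0, 14.0]), ([466, 11, 5, 6, 11], [468.0, 14.0]), ([216, 35, 6, 5, 15], [219.0, 37.0]), ([203, 37, 11, 8, 26], [207.0, 40.0]), ([198, 38, 7, 7, 19], [201.0, 42.0]), ([547, 63, 13, 16, 155], [554.0, 71.0]), ([514, 69, 16, 18, 186], [521.0, 77.0]), ([233, 97, 13, 27, 107], [239.0, 110.0]), ([181, 101, 6, 6, 20], [184.0, 103.0]), ([171, 102, 72, 41, 568], [198.0, 125.0]), ([243, 112, 12, 17, 58], [248.0, 120.0]), ([429, 281, 22, 26, 399], [440.0, 294.0]), ([209, 366, 28, 27, 465], [223.0, 381.0]), ([222, 400, 11, 4, 12], [227.0, 402.0])]
top [([345, 81, 20, 18, 216], [354.0, 91.0]), ([156, 104, 18, 18, 177], [163.0, 111.0]), ([255, 240, 11, 13, 119], [260.0, 246.0])]
cuprad px [269.12929677 247.26408193]
0.022 [0.00261265 0.01854838 0.012     ] 25mm= 11.535559947256406
0.034 [0.00195696 0.01783928 0.024     ] 25mm= 11.69912425555448
0.046 [0.00130127 0.01713018 0.036     ] 25mm= 11.867393680491436
```

```bash

python3 -m jog '[[0.55,0.1,0,0,-0.014,0.02,1],[0,0,0,0,-0.014,0.03,1],[0,0,0,0,-0.014,0.03,1],[0,0,0,0,-0.014,0.03,1],[0,0,0,0,0,0.03,1],[0,0,0,0,0,0.02,1],[0,0,0,0,0,0.01,1],[0,0,0,0,0,0,1]]'
python3 -c "
from h import *
delta(flat(YAW),np.array([.468,.311,.0525]))"
```

```text
time: 16.0
position: [0.466, 0.3107, 0.0678]
ee_rot: [0.805, 0.594, -0.001, -0.001]
contact_force: [-0.5, 0.0, -1.1]
width: 0.0233
grasp_force: 59.7
t 16.00 turn [-0.16  0.07  0.14] shift(mm,now) [ 0.9  1.9 15.3] (after) [ 0.9  1.8 15.3] F [-0.5  0.  -1.1] w 0.0233 j [0.45 0.25 1.83 0.   1.07 0.75]
```

```bash

python3 -m jog '[[0,0,0,0,0,0.004,1],[0,0,0,0,0,0.004,1],[0,0,0,0,0,0.003,1],[0,0,0,0,0,0.001,1],[0,0,0,0,0,0.001,1],[0,0,0,0,0,0,1],[0,0,0,0,0,0,1],[0,0,0,0,0,0,1]]'
python3 -m jog '[[0,0,0,0,0,0.0005,1],[0,0,0,0,0,0.0005,1],[0,0,0,0,0,0.0005,1],[0,0,0,0,0,0,1],[0,0,0,0,0,0,1],[0,0,0,0,0,0,1],[0,0,0,0,0,0,1],[0,0,0,0,0,0,1]]'
python3 -c "
from h import *
delta(flat(YAW),np.array([.468,.311,.0525]))"
```

```text
time: 16.67
position: [0.4681, 0.3118, 0.0572]
ee_rot: [0.805, 0.594, 0.001, -0.0]
contact_force: [-0.4, -0.3, -1.3]
width: 0.0233
grasp_force: 59.7
time: 17.33
position: [0.468, 0.3117, 0.0555]
ee_rot: [0.805, 0.594, 0.001, -0.0]
contact_force: [-0.2, 0.2, -1.9]
width: 0.0234
grasp_force: 59.7
t 17.33 turn [ 0.   -0.09  0.14] shift(mm,now) [-0.7  0.2  3. ] (after) [-0.7  0.2  3. ] F [-0.2  0.2 -1.9] w 0.0234 j [0.45 0.27 1.83 0.   1.05 0.75]
```

```bash

python3 -m jog '[[0,0,0,0,0,0.001,1],[0,0,0,0,0,0.0005,1],[0,0,0,0,0,0.0005,1],[0,0,0,0,0,0.0005,1],[0,0,0,0,0,0,1],[0,0,0,0,0,0,1],[0,0,0,0,0,0,1],[0,0,0,0,0,0,1]]'
python3 -m jog '[[0,0,0,0,0,0.0005,1],[0,0,0,0,0,0.0003,1],[0,0,0,0,0,0,1],[0,0,0,0,0,0,1],[0,0,0,0,0,0,1],[0,0,0,0,0,0,1],[0,0,0,0,0,0,1],[0,0,0,0,0,0,1]]'
```

```text
time: 18.0
position: [0.468, 0.3117, 0.053]
ee_rot: [0.805, 0.594, 0.001, -0.0]
contact_force: [0.8, -0.3, -1.8]
width: 0.023
grasp_force: 60.0
time: 18.67
position: [0.4681, 0.3118, 0.0528]
ee_rot: [0.805, 0.594, 0.001, -0.0]
contact_force: [-2.5, -1.3, 5.7]
width: 0.0233
grasp_force: 60.6
```

The force reading shows it is on the bench. I'll release and retreat straight up.

```bash

python3 -m jog '[[0,0,0,0,0,0,0.3],[0,0,0,0,0,0,0.1],[0,0,0,0,0,0,-0.2],[0,0,0,0,0,0,-0.5],[0,0,0,0,0,0,-1],[0,0,0,0,0,0,-1],[0,0,0,0,0,0,-1],[0,0,0,0,0,0,-1]]'
python3 -m jog '[[0,0,0,0,0,-0.005,-1],[0,0,0,0,0,-0.015,-1],[0,0,0,0,0,-0.025,-1],[0,0,0,0,0,-0.035,-1],[0,0,0,0,0,-0.035,-1],[0,0,0,0,0,-0.035,-1],[0,0,0,0,0,0,-1],[0,0,0,0,0,0,-1]]'
python3 -m jog '[[0,0,0,0,-0.04,0,-1],[0,0,0,0,-0.04,0,-1],[0,0,0,0,-0.04,0,-1],[0,0,0,0,0,0,-1],[0,0,0,0,0,0,-1],[0,0,0,0,0,0,-1],[0,0,0,0,0,0,-1],[0,0,0,0,0,0,-1]]'
python3 - <<'E'
from h import *
import cv2
p=ctrl.read_camera("scene");cv2.imwrite("pics/s6.png",p["color"])
q=ctrl.read_camera("top")
for n,r in(("scene",p),("top",q)):
  for t in("scraper","puck_a"): print(n,t,[(np.round(d["centre"],3),round(d["p"],2)) for d in ctrl.place_of(r,t)])
E
```

```text
time: 19.33
position: [0.468, 0.3117, 0.0521]
ee_rot: [0.805, 0.594, 0.001, -0.0]
contact_force: [0.1, -0.1, -0.6]
width: 0.0856
grasp_force: 0.0
time: 20.0
position: [0.4697, 0.3124, 0.2058]
ee_rot: [0.805, 0.594, 0.004, 0.0]
contact_force: [-0.1, -0.2, -0.1]
width: 0.0858
grasp_force: 0.0
time: 20.67
position: [0.3542, 0.3464, 0.2018]
ee_rot: [0.805, 0.593, 0.0, -0.0]
contact_force: [0.0, -0.3, -0.8]
width: 0.0855
grasp_force: 0.0
scene scraper [(array([0.468, 0.31 , 0.   ]), 0.9)]
scene puck_a []
top scraper [(array([ 0.467,  0.314, -0.001]), 0.6)]
top puck_a [(array([0.46 , 0.014, 0.034]), 0.55)]
```

View pics/s6.png

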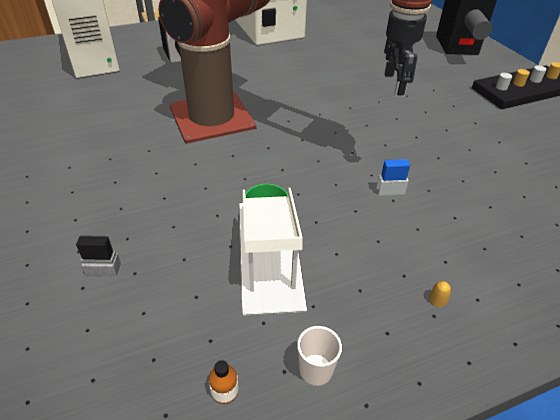

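The scraper is upright on the bench at about (395,178), the tray is empty, there are no stray pucks, and the gripper is clear.

```bash
python3 -c "
from station import ctrl
print(ctrl.close_job())"
```

```text
the job is handed in; nothing more can be done
None
```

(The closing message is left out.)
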